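Load a row of sample jars into an analyser's lane

ROBOT

A 6-joint arm with a two-finger parallel gripper is mounted at the origin on the work surface. World frame = base frame: x ahead of the robot, y to its left, z up, the work surface at z = 0. Lengths are in mm, angles in rad, forces in N, time in s.
With the tool pointing down it reaches from about 275 to 725 mm from the base axis. Payload 5.6 kg.
Tool frame: the origin (TCP) lies midway between the tips of the shut fingers; the grasp point (between the pads) lies 19 mm behind it; z points along the fingers, y is the line along which they close (so a half turn about z gives the same grasp; the last joint's range is limited). The gripper opens to 85 mm and grips with 20 to 120 N. Pads are 22 mm wide; open, the fingers measure 114 mm over their backs; the gripper's body (76 mm by 85 mm) begins 54 mm behind the grasp point. The pads swing forward as they close: fully open they stand 13 mm farther back than shut.
Start: joints at [-0.979, 0.255, 0.108, 0, -1.424, -0.285], TCP at [166.125, -524.305, 231.283] pointing down, gripper open.
Joint ranges: [-2.95, 2.95], [-1.21, 1.97], [-1.09, 1.5], [-2.87, 1.71], [-2.94, -0.07], [-3.05, 3.05]. Speed limits (rad/s): [2.57, 2.57, 3.14, 3.14, 3.14, 3.14].

INTERFACE

Orientations are given as a 3x3 rotation matrix whose columns are the frame's x, y, z axes.
In Python, from station import * gives the robot as it stands.
- The arm moves only by the shell command python3 -m pendant 'ROWS'. ROWS is JSON, a list of rows, each an object with "travel": the shift along the tool's x, y, z in mm, a list of three; "delta_rot": the turn, a rotation vector about the tool's x, y, z in degrees, a list of three; "hand": the opening, from 0 (shut) to 1 (fully open). In form: [{"travel": [x, y, z], "delta_rot": [ax, ay, az], "hand": hand}, ...]. A call has 1 to 20 rows; each row is the pose to reach, as a shift and turn from the pose commanded when the call began, along the tool's axes at that moment; what a row does not reach only later rows make up. A row lasts 1/12 s, in which the tool goes at most 41.7 mm and 7.16 degrees, less where a joint would pass 70% of its speed; a pose out of reach is approached as far as the arm can. A call with a gripper value outside its range is refused whole. The fingers move at their own pace and stop on an object; the grip force is fixed at half the most. Time passes only in rows, so rows that repeat a pose let the fingers close. It gives the time, the measured TCP pose, the force, the opening and the grip force at its end, in the units of the state.
- observe(): the state, without advancing time (a new reading comes with each control period).
- capture(name): name is "side" or "top" or "wrist"; returns a dict with "frame" (384x512x3 uint8, blue, green, red), "mtx" (3x3 intrinsics, pixels), "rvec" (rotation vector, rad) and "tvec" (3), from world to camera coordinates, as OpenCV has them. Camera axes: x right, y down, z forward; pixel columns grow to the right and rows downward; lengths in mm; the calibration is good to about 2 mm. The wrist camera is an equidistant fisheye: a pixel r from the principal point sees the ray r / f radians off the axis. A picture is of the moment at which its call begins. There is no depth.
- finish_job(): hands the job in; it is judged then, once.
The state is a dict: "clock": time; "qpos": joint angles; "dq": joint speeds; "joint_efforts": joint torques, N m; "tcp_pos": TCP position; "eef_rot": TCP orientation; "force": force on the tool from outside, world axes, zero at the start; "wrist_torque": the same for the moment, N m; "finger_gap": finger opening in mm; "finger_force": force on a finger pad.
Only numpy, scipy, OpenCV 4.12 (cv2) and the standard library are available. Lean on these libraries where they do the work, as an engineer would, in place of code of your own. Each camera call takes 0.05 s, during which the arm holds its last target. There are 200 camera calls.

TASK

Straighten the four square jars and close them up into one unbroken row outside the analyser's lane, then push them in from behind as one block, sliding them along the bench without lifting or tipping any. Feel for the hidden follower plate in the lane: once the leading jar meets it, press on until it has given by about 5 mm, at most a centimetre, then leave all four jars tight together and upright in the lane, and do not disturb the glassware standing by.

Things in the scene. Friction and masses are not known exactly. Their poses are not given: they have to be found in the camera images.
- lane_mouth (a point): Mouth of the jar lane of the fixed white analyser: midway between the lane's two aluminium walls where they become parallel, 30 mm above the bench. x runs level into the lane, y across it, z up. Lane 58 mm wide inside, its floor the bench itself; walls 40 mm high, 8 mm thick; in the 30 mm before the mouth they flare to about 68 mm inside (84 mm outside).
- hood (a point): Middle of the top of the analyser's fixed white hood, 184 mm above the bench, 235 mm past the lane's mouth. The hood covers the lane from 130 to 350 mm past the mouth; it is 200 mm wide and its underside is 96 mm above the bench. Axes as the lane mouth.
- jar1_mid (a point): Leading jar, nearest to the lane. A square white plastic jar: body 50 x 50 mm, 58 mm high, round grey cap 43 mm across and 20 mm high (78 mm in all), 0.1 to 0.2 kg. The point is its centre, 39 mm above its underside; x towards the lane, z up. At first the jars stand 60 to 80 mm apart (centres along the lane's line), up to 13 mm to its sides and turned up to 0.2 rad.
- jar2_mid (a point): Second jar of the row. A square white plastic jar: body 50 x 50 mm, 58 mm high, round grey cap 43 mm across and 20 mm high (78 mm in all), 0.1 to 0.2 kg. The point is its centre, 39 mm above its underside; x towards the lane, z up. At first the jars stand 60 to 80 mm apart (centres along the lane's line), up to 13 mm to its sides and turned up to 0.2 rad.
- jar3_mid (a point): Third jar of the row. A square white plastic jar: body 50 x 50 mm, 58 mm high, round grey cap 43 mm across and 20 mm high (78 mm in all), 0.1 to 0.2 kg. The point is its centre, 39 mm above its underside; x towards the lane, z up. At first the jars stand 60 to 80 mm apart (centres along the lane's line), up to 13 mm to its sides and turned up to 0.2 rad.
- jar4_mid (a point): Last jar of the row, farthest from the lane. A square white plastic jar: body 50 x 50 mm, 58 mm high, round grey cap 43 mm across and 20 mm high (78 mm in all), 0.1 to 0.2 kg. The point is its centre, 39 mm above its underside; x towards the lane, z up. At first the jars stand 60 to 80 mm apart (centres along the lane's line), up to 13 mm to its sides and turned up to 0.2 rad.
- follower (a joint): How far (m) the follower plate, hidden in the lane under the hood, has been pushed in: 0 as found, at most 0.045. Its upright face, 50 mm wide, 58 mm high and square across the lane, stands 215 to 265 mm past the mouth: unseen, to be felt. The push (2 to 8 N for the jars alone) rises by 6 to 16 N as it is met, then levels off while it slides; it stays where left.
- flask_mid (a point): Glass conical flask standing by, 86 mm across its foot, 120 mm high; the point is its centre, 60 mm up. Leave alone.
- beaker_mid (a point): Glass beaker standing by, 80 mm across, 95 mm high; the point is its centre, 47 mm up. Leave alone.
- reagent_mid (a point): Amber bottle with a white cap standing by, 72 mm across, 150 mm high; the point is its centre, 75 mm up. Leave alone.

How it is judged:
By the outcome, as a careful person would: the job done as asked, in the order asked, and still so for the second after the job is handed in, with the robot touching nothing.
It also fails if it takes over 72 s, if anything falls off the work surface, if the arm or the gripper's body presses on something with over 40 N, if the wrist force passes 120 N, or if a joint passes its speed limit or range.

## Working session

There is one attempt and no reset: what is moved stays moved. The work goes in short steps, Python scripts to look and compute and a shell command to move; the robot and the scene stay as the last step left them, time stands still between calls to the robot, and variables do not carry over. Pictures are saved under pics/ and viewed, at most 10 in all, crops included, and the job is handed in when it is done.

```bash
mkdir -p pics; ls; python3 - <<'E'
from station import *
import cv2
s=observe();print(s['clock'],s['tcp_pos'],s['eef_rot'],s['finger_gap'])
for n in('top','side'):
    c=capture(n);cv2.imwrite(f'pics/{n}0.png',c['frame']);print(n,c['mtx'],c['rvec'],c['tvec'])
E
```

```text
pics
0.0 [ 166.00459165 -523.83623918  230.39641891] [[-9.53329934e-01 -3.01929824e-01 -6.46387346e-04]
 [-3.01930505e-01  9.53328284e-01  1.77581529e-03]
 [ 8.00477406e-05  1.88810193e-03 -9.99998214e-01]] 85.76352428595034
top [[357.36485146   0.         255.84809706]
 [  0.         357.36485146 192.25690881]
 [  0.           0.           1.        ]] [ 2.18308896 -2.19876883  0.06839797] [ 17.55156398 586.28862048 876.81038543]
side [[486.86009388   0.         256.70320842]
 [  0.         486.86009388 195.7384788 ]
 [  0.           0.           1.        ]] [ 0.76837838 -2.37651594  1.30723111] [503.8544954  295.42069566 783.29293114]
```

View pics/top0.png

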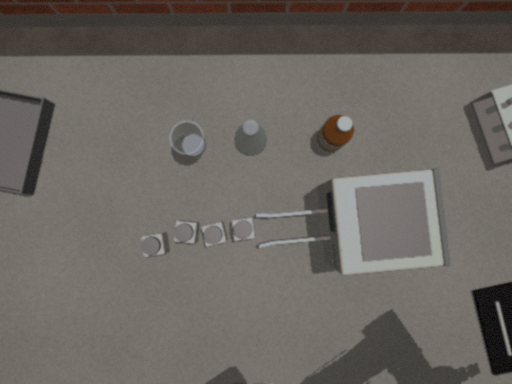

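View pics/side0.png

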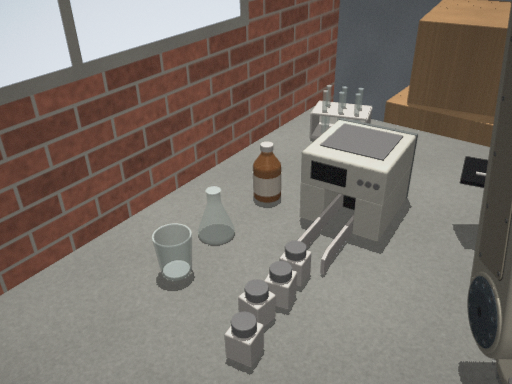

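The top view shows four jars at about (152,245), (185,232), (213,234) and (243,230). The lane walls run from about x=257 to 330 px and the hood is at about (390,220). The glassware stands above the row in the picture. I'll measure these next.

```bash
cat > h.py <<'E'
from station import *
import cv2, numpy as np
def ray(c,px,z):
    R=cv2.Rodrigues(np.array(c['rvec'],float))[0];t=np.array(c['tvec'],float).ravel()
    px=np.atleast_2d(np.array(px,float))
    d=np.c_[px,np.ones(len(px))]@np.linalg.inv(c['mtx']).T@R; o=-R.T@t
    return o+d*((z-o[2])/d[:,2])[:,None]
def blobs(m,lo,hi):
    cs,_=cv2.findContours(m.astype(np.uint8),cv2.RETR_EXTERNAL,cv2.CHAIN_APPROX_NONE)
    return [k for k in cs if lo<cv2.contourArea(k)<hi]
E
python3 - <<'E'
from h import *
c=capture('top');f=c['frame'];g=cv2.cvtColor(f,cv2.COLOR_BGR2GRAY)
hs=cv2.cvtColor(f,cv2.COLOR_BGR2HSV)
print(ray(c,[[255,192]],0), 'cam',ray(c,[[0,0]],1e-9)[0])
for p in [(152,245),(185,232),(213,234),(243,230),(165,235),(290,213),(300,228)]: print(p,f[p[1],p[0]])
print(f[230,225:262].mean(1).astype(int))
print(f[200:255,290].mean(1).astype(int))
cv2.imwrite('pics/crop0.png',cv2.resize(f[195:265,135:345],None,fx=3.8,fy=3.8,interpolation=cv2.INTER_CUBIC))
E
```

```text
[[588.17027674  15.49038763   0.        ]] cam [1.10061711e+03 6.84848066e+02 9.99989425e-10]
(152, 245) [113 113 116]
(185, 232) [115 118 121]
(213, 234) [117 119 122]
(243, 230) [122 122 126]
(165, 235) [69 72 78]
(290, 213) [160 160 156]
(300, 228) [114 120 124]
[ 92 107 114 111  95  78  69  75  90 106 117 120 120 120 122 123 122 122
 123 125 122 122 123 126 122 122 131 144 138 121 118 118 118 118 117 118
 117]
[114 114 111 114 114 113 115 115 114 116 112 116 137 158 161 137 103 101
 110 112 113 116 113 115 114 112 113 111 114 113 112 112 116 117 115 115
 114 107 101 125 157 162 144 112 110 115 113 116 116 115 116 116 116 116
 116]
```

View pics/crop0.png

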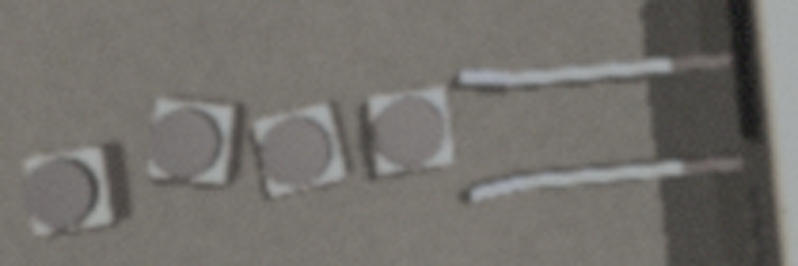

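The crop shows the jars separated, the walls bright, with the flare on the left ends at crop (465,75) and (470,195). The jar bodies are bright squares with grey caps, so I'll segment on brightness.

```bash
cat > m.py <<'E'
from h import *
def lane(n=6):
    cs=[capture('top') for _ in range(n)]
    c=cs[0]; c['frame']=np.mean([k['frame'] for k in cs],0).astype(np.uint8); return c
def walls(c):
    f=cv2.cvtColor(c['frame'],cv2.COLOR_BGR2GRAY).astype(float)
    out=[]
    for lo,hi in((203,222),(230,252)):
        P=[]
        for u in range(254,326):
            w=np.clip(f[lo:hi,u]-128,0,None)
            if w.sum()>30: P.append((u,(w*np.arange(lo,hi)).sum()/w.sum()))
        out.append(ray(c,P,40)[:,:2])
    return out
def jars(c):
    f=cv2.GaussianBlur(cv2.cvtColor(c['frame'],cv2.COLOR_BGR2GRAY),(0,0),.6)
    m=(f>130).astype(np.uint8); m[:205]=0;m[262:]=0
    return m
E
python3 - <<'E'
from m import *
c=lane();cv2.imwrite('pics/avg.png',c['frame'])
W=walls(c)
for w in W:
    print(np.round(w[::4],0).tolist())
    s=w[w[:,1]<-65]; p=np.polyfit(s[:,1],s[:,0],1);print('x=',p, 'ang',np.arctan(p[0]),'res',np.std(s[:,0]-np.polyval(p,s[:,1])))
m=jars(c)
for k in blobs(m[:,:258],60,900):
    r=cv2.minAreaRect(k); print(cv2.contourArea(k),r, ray(c,[r[0]],58)[0],'size mm',[round(np.linalg.norm(a),1) for a in np.diff(ray(c,cv2.boxPoints(r),58),axis=0)[:2]])
    q=ray(c,cv2.boxPoints(r),58);d=q[1]-q[0];a=np.degrees(np.arctan2(d[1],d[0]));print('yaw mod90',(a+45)%90-45)
# hood
g=cv2.cvtColor(c['frame'],cv2.COLOR_BGR2GRAY);
for k in blobs((g>150),3000,20000):
    r=cv2.minAreaRect(k);b=cv2.boxPoints(r);print('hood',r);q=ray(c,b,184);print(np.round(q))
E
```

```text
[[530.0, 11.0], [530.0, 1.0], [530.0, -8.0], [529.0, -18.0], [530.0, -28.0], [530.0, -38.0], [531.0, -47.0], [532.0, -57.0], [532.0, -67.0], [534.0, -77.0], [535.0, -86.0], [535.0, -96.0], [536.0, -106.0], [536.0, -116.0]]
x= [-7.73598213e-02  5.27640354e+02] ang -0.07720605201575076 res 0.33487812517367377
[[482.0, 19.0], [457.0, -3.0], [460.0, -13.0], [462.0, -22.0], [463.0, -32.0], [464.0, -42.0], [464.0, -51.0], [466.0, -61.0], [466.0, -71.0], [467.0, -81.0], [469.0, -90.0], [469.0, -100.0], [469.0, -110.0], [471.0, -119.0]]
x= [-8.55437325e-02  4.60333371e+02] ang -0.08533598190107161 res 0.4266969213330144
79.0 ((213.4117889404297, 233.6470947265625), (20.858062744140625, 19.887920379638672), 75.96376037597656) [486.21055031 114.87359221  58.        ] size mm [np.float64(47.2), np.float64(49.4)]
yaw mod90 13.60369044065169
99.0 ((243.13973999023438, 228.5480499267578), (21.344436645507812, 20.617536544799805), 82.40535736083984) [497.75435625  44.23582321  58.        ] size mm [np.float64(49.1), np.float64(50.5)]
yaw mod90 7.165948081319385
hood ((387.8465270996094, 221.46536254882812), (96.02108764648438, 100.10074615478516), 84.2894058227539)
[[ 603. -145.  184.]
 [ 622. -349.  184.]
 [ 428. -361.  184.]
 [ 410. -160.  184.]]
```

```bash
cat >> m.py <<'E'
A=0.082; D=np.array([np.sin(A),-np.cos(A)]); L=np.array([np.cos(A),np.sin(A)]); M=np.array([495.7,-21.])
def sl(p): p=np.asarray(p)[:2]-M; return round(float(p@D),1),round(float(p@L),1)
def jar(c,u0,u1,z=58,thr=128):
    m=jars_m(c,thr); v,u=np.nonzero(m[:,u0:u1]); r=cv2.minAreaRect(np.c_[u+u0,v].astype(np.float32))
    q=ray(c,cv2.boxPoints(r),z);e=q[1]-q[0]; a=np.arctan2(e[1],e[0])-A; a=(a+np.pi/4)%(np.pi/2)-np.pi/4
    return sl(q.mean(0)),round(a,3),[round(float(np.linalg.norm(x)),1) for x in np.diff(q,axis=0)[:2]]
def jars_m(c,thr):
    f=cv2.GaussianBlur(cv2.cvtColor(c['frame'],cv2.COLOR_BGR2GRAY),(0,0),.5)
    m=(f>thr).astype(np.uint8); m[:205]=0;m[262:]=0
    n,l,st,_=cv2.connectedComponentsWithStats(m)
    for i in range(1,n):
        if st[i,4]<4: m[l==i]=0
    return m
def P(s,l): return (M+D*s+L*l)
def st():
    o=observe();print('t',round(o['clock'],2),'sl',sl(o['tcp_pos']),'z',round(o['tcp_pos'][2],1),'gap',round(o['finger_gap'],1),'F',round(float(o['force'][:2]@D),1),np.round(o['force'],1),'yaw',round(float(np.degrees(np.arctan2(o['eef_rot'][1][0],o['eef_rot'][0][0]))),2))
E
python3 - <<'E'
from m import *
c=capture('top');c['frame']=cv2.imread('pics/avg.png')
for r in((230,254),(200,226),(173,199),(138,166)): print(jar(c,*r))
for w in walls(c): print([sl(x) for x in w[::3]])
st()
X=np.array([[-0.9533,-.3020],[-.3020,.9533]]) # tool x,y columns in world xy
print('to jar1 line', (P(-65,0)-[166.125,-524.305])@X, P(-65,0))
E
```

```text
((-65.2, 7.6), np.float64(0.035), [49.3, 50.5])
((-136.8, 1.6), np.float64(0.155), [48.4, 50.5])
((-203.9, 13.5), np.float64(-0.159), [49.8, 48.4])
((-283.4, -10.8), np.float64(0.063), [49.3, 50.1])
[(-29.0, 37.1), (-21.8, 36.4), (-14.5, 36.0), (-7.2, 35.0), (-0.0, 33.7), (7.3, 33.5), (14.6, 33.3), (21.8, 32.4), (29.2, 33.3), (36.6, 33.6), (43.9, 33.0), (51.2, 32.7), (58.6, 33.3), (65.9, 33.6), (73.2, 32.8), (80.6, 33.2), (87.9, 33.2), (95.2, 33.0)]
[(-40.6, -10.2), (-23.5, -36.9), (-16.2, -36.2), (-8.8, -35.6), (-1.4, -33.8), (5.9, -33.8), (13.3, -32.8), (20.6, -33.2), (27.8, -33.9), (35.2, -33.2), (42.5, -32.8), (49.8, -33.4), (57.0, -33.8), (64.4, -32.8), (71.7, -33.0), (78.9, -33.7), (86.2, -33.7), (93.6, -32.7), (100.9, -33.1)]
t 0.5 sl (474.6, -369.7) z 231.2 gap 85.3 F 0.8 [-0.2 -0.8  0.2] yaw -162.43
to jar1 line [-480.6706017   443.63315527] [490.37597115  43.78159242]
```

```bash
python3 -m pendant '[{"travel":[-240,220,0],"delta_rot":[0,0,-40],"hand":1},{"travel":[-240,220,0],"delta_rot":[0,0,-40],"hand":1},{"travel":[-240,220,0],"delta_rot":[0,0,-40],"hand":1},{"travel":[-240,220,0],"delta_rot":[0,0,-40],"hand":1},{"travel":[-240,220,0],"delta_rot":[0,0,-40],"hand":1},{"travel":[-240,220,0],"delta_rot":[0,0,-40],"hand":1},{"travel":[-240,220,0],"delta_rot":[0,0,-40],"hand":1},{"travel":[-488,442,0],"delta_rot":[0,0,-77.1],"hand":1},{"travel":[-488,442,0],"delta_rot":[0,0,-77.1],"hand":1},{"travel":[-488,442,0],"delta_rot":[0,0,-77.1],"hand":1},{"travel":[-488,442,0],"delta_rot":[0,0,-77.1],"hand":1},{"travel":[-488,442,0],"delta_rot":[0,0,-77.1],"hand":1},{"travel":[-488,442,0],"delta_rot":[0,0,-77.1],"hand":1},{"travel":[-488,442,0],"delta_rot":[0,0,-77.1],"hand":1},{"travel":[-488,442,0],"delta_rot":[0,0,-77.1],"hand":1},{"travel":[-488,442,0],"delta_rot":[0,0,-77.1],"hand":1},{"travel":[-488,442,121],"delta_rot":[0,0,-77.1],"hand":1},{"travel":[-488,442,121],"delta_rot":[0,0,-77.1],"hand":1},{"travel":[-488,442,121],"delta_rot":[0,0,-77.1],"hand":1},{"travel":[-488,442,121],"delta_rot":[0,0,-77.1],"hand":1}]'; python3 -c "from m import *;st()"
```

```text
clock: 2.17
tcp_pos: [492.3, 43.5, 103.0]
eef_rot: [[0.081, -0.997, -0.014], [-0.997, -0.081, -0.003], [0.002, 0.014, -1.0]]
force: [-1.6, -0.2, -1.5]
finger_gap: 85.7
finger_force: 0.0
t 2.17 sl (-64.6, 1.9) z 103.0 gap 85.7 F 0.0 [-1.6 -0.2 -1.5] yaw -85.38
```

```bash
python3 -m pendant '[{"travel":[0,0,0],"delta_rot":[0,0,0],"hand":1},{"travel":[0,0,0],"delta_rot":[0,0,0],"hand":1},{"travel":[0,0,0],"delta_rot":[0,0,0],"hand":1}]' >/dev/null; python3 -c "from m import *;st()"
```

```text
t 2.42 sl (-65.3, 9.7) z 113.4 gap 85.7 F -0.3 [ 1.   0.4 -0.1] yaw -85.31
```

```bash
python3 -m pendant '[{"travel":[0,0,35],"delta_rot":[0,0,0],"hand":1},{"travel":[0,0,65],"delta_rot":[0,0,0],"hand":1},{"travel":[0,0,85],"delta_rot":[0,0,0],"hand":1},{"travel":[0,0,95],"delta_rot":[0,0,0],"hand":1},{"travel":[0,0,95],"delta_rot":[0,0,0],"hand":1},{"travel":[0,0,95],"delta_rot":[0,0,0],"hand":1}]' >/dev/null; python3 -c "from m import *;st()"
```

```text
t 2.92 sl (-65.2, 9.0) z 17.0 gap 85.5 F -0.1 [ 0.4  0.1 -0.2] yaw -85.31
```

```bash
python3 -m pendant '[{"travel":[0,0,0],"delta_rot":[0,0,0],"hand":0.5},{"travel":[0,0,0],"delta_rot":[0,0,0],"hand":0.5},{"travel":[0,0,0],"delta_rot":[0,0,0],"hand":0.5},{"travel":[0,0,0],"delta_rot":[0,0,0],"hand":0.5},{"travel":[0,0,0],"delta_rot":[0,0,0],"hand":0.5},{"travel":[0,0,0],"delta_rot":[0,0,0],"hand":0.5}]' >/dev/null; python3 -c "from m import *;st()"
```

```text
t 3.42 sl (-65.3, 8.6) z 16.8 gap 49.4 F -0.5 [-1.1  0.4  6.2] yaw -85.29
```

```bash
python3 -m pendant '[{"travel":[0,3,0],"delta_rot":[0,0,0],"hand":0.5},{"travel":[0,6,0],"delta_rot":[0,0,0],"hand":0.5},{"travel":[0,8,0],"delta_rot":[0,0,0],"hand":0.5},{"travel":[0,8,0],"delta_rot":[0,0,0],"hand":0.5},{"travel":[0,8,0],"delta_rot":[0,0,0],"hand":0.5}]' >/dev/null; python3 -c "from m import *;st()";python3 -m pendant '[{"travel":[0,0,0],"delta_rot":[0,0,0],"hand":1},{"travel":[0,0,0],"delta_rot":[0,0,0],"hand":1},{"travel":[0,0,0],"delta_rot":[0,0,0],"hand":1},{"travel":[0,0,0],"delta_rot":[0,0,0],"hand":1},{"travel":[0,0,0],"delta_rot":[0,0,0],"hand":1},{"travel":[0,0,-40],"delta_rot":[0,0,0],"hand":1},{"travel":[0,0,-80],"delta_rot":[0,0,0],"hand":1},{"travel":[-35,-1,-90],"delta_rot":[0,0,0],"hand":1},{"travel":[-71.5,-1,-90],"delta_rot":[0,0,0],"hand":1},{"travel":[-71.5,-1,-90],"delta_rot":[0,0,0],"hand":1},{"travel":[-71.5,-1,-90],"delta_rot":[0,0,0],"hand":1}]' >/dev/null;  python3 -c "
from m import *
st();c=lane(3);print(jar(c,230,252),jar(c,200,226))"
```

```text
t 3.83 sl (-65.4, 1.3) z 16.8 gap 49.3 F 0.1 [2.2 0.1 6.4] yaw -85.27
t 4.75 sl (-138.0, 0.3) z 105.3 gap 85.6 F 0.7 [-0.  -0.7 -0.1] yaw -85.18
((-67.6, 3.1), np.float64(-0.013), [45.8, 48.1]) ((-145.2, -16.5), np.float64(0.673), [97.6, 46.2])
```

```bash
python3 -m pendant '[{"travel":[0,0,35],"delta_rot":[0,0,0],"hand":1},{"travel":[0,0,65],"delta_rot":[0,0,0],"hand":1},{"travel":[0,0,82],"delta_rot":[0,0,0],"hand":1},{"travel":[0,0,90],"delta_rot":[0,0,0],"hand":1},{"travel":[0,0,90],"delta_rot":[0,0,0],"hand":0.5},{"travel":[0,0,90],"delta_rot":[0,0,0],"hand":0.5},{"travel":[0,0,90],"delta_rot":[0,0,0],"hand":0.5},{"travel":[0,0,90],"delta_rot":[0,0,0],"hand":0.5},{"travel":[0,0,90],"delta_rot":[0,0,0],"hand":0.5},{"travel":[0,0,90],"delta_rot":[0,0,0],"hand":0.5},{"travel":[0,0,90],"delta_rot":[0,0,0],"hand":0.5}]' >/dev/null; python3 -c "from m import *;st()";python3 -m pendant '[{"travel":[4,0,0],"delta_rot":[0,0,0],"hand":0.5},{"travel":[8,0,0],"delta_rot":[0,0,0],"hand":0.5},{"travel":[12,0,0],"delta_rot":[0,0,0],"hand":0.5},{"travel":[16,0,0],"delta_rot":[0,0,0],"hand":0.5},{"travel":[19,0,0],"delta_rot":[0,0,0],"hand":0.5},{"travel":[22,0,0],"delta_rot":[0,0,0],"hand":0.5},{"travel":[24,0,0],"delta_rot":[0,0,0],"hand":0.5},{"travel":[24,0,0],"delta_rot":[0,0,0],"hand":0.5},{"travel":[24,0,0],"delta_rot":[0,0,0],"hand":0.5}]' >/dev/null;  python3 -c "
from m import *
st()"
```

```text
t 5.82 sl (-136.8, 1.9) z 17.0 gap 51.6 F 0.8 [-0.4 -0.9  7.1] yaw -85.29
t 6.57 sl (-113.6, 2.5) z 17.0 gap 51.6 F -1.5 [0.6 1.6 5. ] yaw -85.3
```

```bash
python3 -m pendant '[{"travel":[0,0,0],"delta_rot":[0,0,0],"hand":1},{"travel":[0,0,0],"delta_rot":[0,0,0],"hand":1},{"travel":[0,0,0],"delta_rot":[0,0,0],"hand":1},{"travel":[0,0,0],"delta_rot":[0,0,0],"hand":1},{"travel":[0,0,0],"delta_rot":[0,0,0],"hand":1},{"travel":[0,0,-40],"delta_rot":[0,0,0],"hand":1},{"travel":[0,0,-80],"delta_rot":[0,0,0],"hand":1},{"travel":[-35,-5,-90],"delta_rot":[0,0,0],"hand":1},{"travel":[-70,-12,-90],"delta_rot":[0,0,0],"hand":1},{"travel":[-91,-12,-90],"delta_rot":[0,0,0],"hand":1},{"travel":[-91,-12,-90],"delta_rot":[0,0,0],"hand":1},{"travel":[-91,-12,-90],"delta_rot":[0,0,0],"hand":1}]' >/dev/null;  python3 -c "
from m import *
st();c=lane(3);cv2.imwrite('pics/crop1.png',cv2.resize(c['frame'][185:275,125:345],None,fx=3.6,fy=3.6,interpolation=cv2.INTER_CUBIC))"
```

```text
t 7.57 sl (-204.4, 12.3) z 105.0 gap 85.5 F -0.1 [-0.9 -0.  -0.1] yaw -85.22
```

View pics/crop1.png

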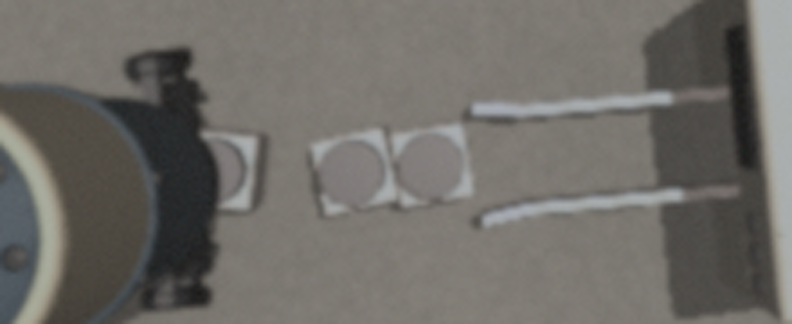

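The crop shows jar1 nearly straight and the jar2 pad-jammed, still turned. I'll measure both, then grip in line with each jar's faces and turn the jar with the wrist.

```bash
python3 -c "
from m import *
c=lane(4)
m=jars_m(c,128); 
for a in ((233,257),(210,232),(211,233)): print(jar(c,*a))
f=cv2.cvtColor(c['frame'],cv2.COLOR_BGR2GRAY).astype(float)
def edge(us,vs,fall):
    P=[]
    for u in us:
        g=np.diff(cv2.GaussianBlur(f[:,u:u+1],(1,5),.8).ravel()[vs[0]:vs[1]]); g=g*fall
        i=int(np.argmax(g)); 
        y0,y1,y2=g[i-1:i+2]; P.append((u,vs[0]+i+.5+.5*(y0-y2)/(y0-2*y1+y2)))
    q=ray(c,P,58); q=np.array([sl(x) for x in q]); k=np.polyfit(q[:,0],q[:,1],1); print(np.round(k,3), np.round(q[:,1],1))
for us in ((237,253),(216,231)):
    us=range(*us); edge(us,(212,232),1); edge(us,(234,252),-1)
"
```

```text
((-61.4, 9.7), np.float64(-0.089), [54.8, 68.6])
((-113.6, 4.0), np.float64(0.137), [48.4, 51.1])
((-113.0, 4.1), np.float64(0.137), [49.7, 51.1])
[ 0.042 30.281] [25.8 26.2 27.4 27.6 27.9 28.  27.9 28.3 28.5 28.6 28.4 28.1 27.9 27.8
 27.8 28.1]
[  0.094 -14.762] [-22.1 -22.5 -22.6 -22.6 -22.8 -22.9 -22.7 -18.  -17.7 -18.  -18.4 -20.7
 -21.3 -20.6 -20.1 -19.8]
[ 0.086 38.131] [25.8 26.6 27.5 28.5 28.3 28.8 29.2 29.3 29.1 29.  29.3 29.5 29.6 29.5
 29. ]
[ 0.129 -6.011] [-23.3 -23.6 -23.3 -23.  -23.  -23.3 -15.7 -17.7 -18.9 -21.1 -21.4 -20.4
 -20.1 -19.7 -19.1]
```

```bash
python3 -m pendant '[{"travel":[0,0,20],"delta_rot":[0,0,5],"hand":1},{"travel":[0,0,50],"delta_rot":[0,0,9],"hand":1},{"travel":[0,0,75],"delta_rot":[0,0,9],"hand":1},{"travel":[0,0,90],"delta_rot":[0,0,9],"hand":1},{"travel":[0,0,90],"delta_rot":[0,0,9],"hand":1},{"travel":[0,0,90],"delta_rot":[0,0,9],"hand":0.5},{"travel":[0,0,90],"delta_rot":[0,0,9],"hand":0.5},{"travel":[0,0,90],"delta_rot":[0,0,9],"hand":0.5},{"travel":[0,0,90],"delta_rot":[0,0,9],"hand":0.5},{"travel":[0,0,90],"delta_rot":[0,0,9],"hand":0.5},{"travel":[0,0,90],"delta_rot":[0,0,9],"hand":0.5},{"travel":[0,4,90],"delta_rot":[0,0,6],"hand":0.5},{"travel":[0,8,90],"delta_rot":[0,0,3],"hand":0.5},{"travel":[0,12,90],"delta_rot":[0,0,0],"hand":0.5},{"travel":[0,13.5,90],"delta_rot":[0,0,0],"hand":0.5},{"travel":[0,13.5,90],"delta_rot":[0,0,0],"hand":0.5},{"travel":[0,13.5,90],"delta_rot":[0,0,0],"hand":0.5}]' >/dev/null; python3 -c "from m import *;st()"
python3 -m pendant '[{"travel":[0,0,0],"delta_rot":[0,0,0],"hand":1},{"travel":[0,0,0],"delta_rot":[0,0,0],"hand":1},{"travel":[0,0,0],"delta_rot":[0,0,0],"hand":1},{"travel":[0,0,0],"delta_rot":[0,0,0],"hand":1},{"travel":[0,0,0],"delta_rot":[0,0,0],"hand":1},{"travel":[0,0,-40],"delta_rot":[0,0,0],"hand":1},{"travel":[0,0,-80],"delta_rot":[0,0,0],"hand":1},{"travel":[35,0,-90],"delta_rot":[0,0,-4],"hand":1},{"travel":[70,-2,-90],"delta_rot":[0,0,-7.5],"hand":1},{"travel":[90,-4,-90],"delta_rot":[0,0,-7.5],"hand":1},{"travel":[90,-4,-90],"delta_rot":[0,0,-7.5],"hand":1},{"travel":[90,-4,-90],"delta_rot":[0,0,-7.5],"hand":1}]' >/dev/null; python3 -c "from m import *;st()"
```

```text
t 9.33 sl (-204.3, 0.7) z 17.0 gap 49.4 F -0.1 [0.7 0.2 9.2] yaw -85.37
t 10.33 sl (-112.6, 2.8) z 105.2 gap 85.3 F -1.1 [0.  1.1 0.4] yaw -77.96
```

```bash
python3 -m pendant '[{"travel":[0,0,35],"delta_rot":[0,0,0],"hand":1},{"travel":[0,0,65],"delta_rot":[0,0,0],"hand":1},{"travel":[0,0,82],"delta_rot":[0,0,0],"hand":1},{"travel":[0,0,90],"delta_rot":[0,0,0],"hand":1},{"travel":[0,0,90],"delta_rot":[0,0,0],"hand":1},{"travel":[0,0,90],"delta_rot":[0,0,0],"hand":0.5},{"travel":[0,0,90],"delta_rot":[0,0,0],"hand":0.5},{"travel":[0,0,90],"delta_rot":[0,0,0],"hand":0.5},{"travel":[0,0,90],"delta_rot":[0,0,0],"hand":0.5},{"travel":[0,0,90],"delta_rot":[0,0,0],"hand":0.5},{"travel":[0,0,90],"delta_rot":[0,0,0],"hand":0.5},{"travel":[-4,0,90],"delta_rot":[0,0,2],"hand":0.5},{"travel":[-8,0,90],"delta_rot":[0,0,5],"hand":0.5},{"travel":[-8,0,90],"delta_rot":[0,0,7.5],"hand":0.5},{"travel":[-8,0,90],"delta_rot":[0,0,7.5],"hand":0.5},{"travel":[-8,0,90],"delta_rot":[0,0,7.5],"hand":0.5}]' >/dev/null; python3 -c "from m import *;st()"
python3 -m pendant '[{"travel":[-4,2,0],"delta_rot":[0,0,0],"hand":0.5},{"travel":[-8,3,0],"delta_rot":[0,0,0],"hand":0.5},{"travel":[-12,4,0],"delta_rot":[0,0,0],"hand":0.5},{"travel":[-13,4,0],"delta_rot":[0,0,0],"hand":0.5},{"travel":[-13,4,0],"delta_rot":[0,0,0],"hand":0.5},{"travel":[-13,4,0],"delta_rot":[0,0,0],"hand":0.5}]' >/dev/null; python3 -c "from m import *;st()"
python3 -m pendant '[{"travel":[0,0,0],"delta_rot":[0,0,0],"hand":1},{"travel":[0,0,0],"delta_rot":[0,0,0],"hand":1},{"travel":[0,0,0],"delta_rot":[0,0,0],"hand":1},{"travel":[0,0,0],"delta_rot":[0,0,0],"hand":1},{"travel":[0,0,0],"delta_rot":[0,0,0],"hand":1},{"travel":[0,0,-40],"delta_rot":[0,0,0],"hand":1},{"travel":[0,0,-80],"delta_rot":[0,0,0],"hand":1},{"travel":[35,-2,-90],"delta_rot":[0,0,0],"hand":1},{"travel":[70,-4,-90],"delta_rot":[0,0,0],"hand":1},{"travel":[71,-4,-90],"delta_rot":[0,0,0],"hand":1},{"travel":[71,-4,-90],"delta_rot":[0,0,0],"hand":1},{"travel":[71,-4,-90],"delta_rot":[0,0,0],"hand":1}]' >/dev/null; python3 -c "from m import *;st()"
```

```text
t 11.67 sl (-121.6, 3.0) z 16.8 gap 49.4 F 0.1 [-1.2 -0.2  6.2] yaw -85.31
t 12.17 sl (-134.5, -0.8) z 16.8 gap 49.3 F 2.0 [ 0.2 -2.   6.3] yaw -85.27
t 13.17 sl (-63.4, 1.7) z 105.0 gap 85.3 F -0.5 [-0.2  0.4 -1. ] yaw -85.37
```

```bash
python3 -m pendant '[{"travel":[0,0,35],"delta_rot":[0,0,0],"hand":1},{"travel":[0,0,65],"delta_rot":[0,0,0],"hand":1},{"travel":[0,0,82],"delta_rot":[0,0,0],"hand":1},{"travel":[0,0,90],"delta_rot":[0,0,0],"hand":1},{"travel":[0,0,90],"delta_rot":[0,0,0],"hand":1},{"travel":[0,0,90],"delta_rot":[0,0,0],"hand":0.5},{"travel":[0,0,90],"delta_rot":[0,0,0],"hand":0.5},{"travel":[0,0,90],"delta_rot":[0,0,0],"hand":0.5},{"travel":[0,0,90],"delta_rot":[0,0,0],"hand":0.5},{"travel":[0,0,90],"delta_rot":[0,0,0],"hand":0.5},{"travel":[0,0,90],"delta_rot":[0,0,0],"hand":0.5},{"travel":[-4,1,90],"delta_rot":[0,0,0],"hand":0.5},{"travel":[-8,3,90],"delta_rot":[0,0,0],"hand":0.5},{"travel":[-12,3,90],"delta_rot":[0,0,0],"hand":0.5},{"travel":[-12,3,90],"delta_rot":[0,0,0],"hand":0.5},{"travel":[-12,3,90],"delta_rot":[0,0,0],"hand":0.5}]' >/dev/null; python3 -c "from m import *;st()"
python3 -m pendant '[{"travel":[0,0,0],"delta_rot":[0,0,0],"hand":1},{"travel":[0,0,0],"delta_rot":[0,0,0],"hand":1},{"travel":[0,0,0],"delta_rot":[0,0,0],"hand":1},{"travel":[0,0,0],"delta_rot":[0,0,0],"hand":1},{"travel":[0,0,0],"delta_rot":[0,0,0],"hand":1},{"travel":[0,0,-40],"delta_rot":[0,0,0],"hand":1},{"travel":[0,0,-80],"delta_rot":[0,0,0],"hand":1},{"travel":[-35,0,-90],"delta_rot":[0,0,0],"hand":1},{"travel":[-70,4,-90],"delta_rot":[0,0,0],"hand":1},{"travel":[-110,8,-90],"delta_rot":[0,0,0],"hand":1},{"travel":[-150,11,-90],"delta_rot":[0,0,-2],"hand":1},{"travel":[-190,11,-90],"delta_rot":[0,0,-3.6],"hand":1},{"travel":[-208,11,-90],"delta_rot":[0,0,-3.6],"hand":1},{"travel":[-208,11,-90],"delta_rot":[0,0,-3.6],"hand":1},{"travel":[-208,11,-90],"delta_rot":[0,0,-3.6],"hand":1}]' >/dev/null; python3 -c "
from m import *
st();c=lane(4);print(jar(c,225,251),jar(c,200,224),jar(c,173,199))
cv2.imwrite('pics/crop2.png',cv2.resize(c['frame'][185:275,125:345],None,fx=3.6,fy=3.6,interpolation=cv2.INTER_CUBIC))"
```

```text
t 14.5 sl (-75.8, 0.4) z 17.0 gap 50.1 F 1.1 [ 0.2 -1.1  7.2] yaw -85.28
t 15.75 sl (-284.3, -12.3) z 104.9 gap 85.7 F 0.5 [-0.3 -0.5 -0.3] yaw -81.61
((-78.8, 1.7), np.float64(-0.089), [59.5, 54.4]) ((-134.9, 0.8), np.float64(-0.018), [46.1, 50.7]) ((-204.7, 2.3), np.float64(-0.018), [48.9, 50.3])
```

View pics/crop2.png

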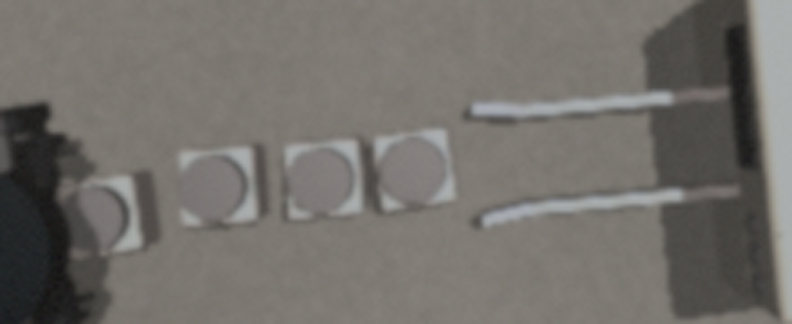

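Jars 1 to 3 are now straight and in line in the crop. Next is jar4, gripped at its own angle, straightened and slid up.

```bash
python3 -m pendant '[{"travel":[0,0,35],"delta_rot":[0,0,0],"hand":1},{"travel":[0,0,65],"delta_rot":[0,0,0],"hand":1},{"travel":[0,0,82],"delta_rot":[0,0,0],"hand":1},{"travel":[0,0,90],"delta_rot":[0,0,0],"hand":1},{"travel":[0,0,90],"delta_rot":[0,0,0],"hand":1},{"travel":[0,0,90],"delta_rot":[0,0,0],"hand":0.5},{"travel":[0,0,90],"delta_rot":[0,0,0],"hand":0.5},{"travel":[0,0,90],"delta_rot":[0,0,0],"hand":0.5},{"travel":[0,0,90],"delta_rot":[0,0,0],"hand":0.5},{"travel":[0,0,90],"delta_rot":[0,0,0],"hand":0.5},{"travel":[0,0,90],"delta_rot":[0,0,0],"hand":0.5},{"travel":[0,0,90],"delta_rot":[0,0,2],"hand":0.5},{"travel":[0,0,90],"delta_rot":[0,0,3.6],"hand":0.5},{"travel":[0,0,90],"delta_rot":[0,0,3.6],"hand":0.5},{"travel":[0,0,90],"delta_rot":[0,0,3.6],"hand":0.5}]' >/dev/null; python3 -c "from m import *;st()"
python3 -m pendant '[{"travel":[0,-4,0],"delta_rot":[0,0,0],"hand":0.5},{"travel":[0,-8,0],"delta_rot":[0,0,0],"hand":0.5},{"travel":[0,-11,0],"delta_rot":[0,0,0],"hand":0.5},{"travel":[6,-11.5,0],"delta_rot":[0,0,0],"hand":0.5},{"travel":[12,-11.5,0],"delta_rot":[0,0,0],"hand":0.5},{"travel":[16,-11.5,0],"delta_rot":[0,0,0],"hand":0.5},{"travel":[20,-11.5,0],"delta_rot":[0,0,0],"hand":0.5},{"travel":[20,-11.5,0],"delta_rot":[0,0,0],"hand":0.5},{"travel":[20,-11.5,0],"delta_rot":[0,0,0],"hand":0.5}]' >/dev/null; python3 -c "from m import *;st()"
```

```text
t 17.2 sl (-284.0, -10.9) z 16.9 gap 49.7 F 1.2 [-0.9 -1.3  7.1] yaw -85.3
t 17.95 sl (-264.2, 1.1) z 16.9 gap 49.5 F -0.8 [1.8 1.  6.7] yaw -85.29
```

```bash
python3 -m pendant '[{"travel":[4,0,0],"delta_rot":[0,0,0],"hand":0.5},{"travel":[8,0,0],"delta_rot":[0,0,0],"hand":0.5},{"travel":[11,0,0],"delta_rot":[0,0,0],"hand":0.5},{"travel":[14,0,0],"delta_rot":[0,0,0],"hand":0.5},{"travel":[17,0,0],"delta_rot":[0,0,0],"hand":0.5},{"travel":[20,0,0],"delta_rot":[0,0,0],"hand":0.5},{"travel":[23,0,0],"delta_rot":[0,0,0],"hand":0.5},{"travel":[26,0,0],"delta_rot":[0,0,0],"hand":0.5},{"travel":[29,0,0],"delta_rot":[0,0,0],"hand":0.5},{"travel":[32,0,0],"delta_rot":[0,0,0],"hand":0.5},{"travel":[35,0,0],"delta_rot":[0,0,0],"hand":0.5},{"travel":[37,0,0],"delta_rot":[0,0,0],"hand":0.5},{"travel":[39,0,0],"delta_rot":[0,0,0],"hand":0.5},{"travel":[39,0,0],"delta_rot":[0,0,0],"hand":0.5},{"travel":[39,0,0],"delta_rot":[0,0,0],"hand":0.5}]' >/dev/null; python3 -c "from m import *;st()"
python3 -m pendant '[{"travel":[0,0,0],"delta_rot":[0,0,0],"hand":1},{"travel":[0,0,0],"delta_rot":[0,0,0],"hand":1},{"travel":[0,0,0],"delta_rot":[0,0,0],"hand":1},{"travel":[0,0,0],"delta_rot":[0,0,0],"hand":1},{"travel":[0,0,0],"delta_rot":[0,0,0],"hand":1},{"travel":[0,0,-40],"delta_rot":[0,0,0],"hand":1},{"travel":[0,0,-80],"delta_rot":[0,0,0],"hand":1},{"travel":[-30,0,-90],"delta_rot":[0,0,0],"hand":0.15},{"travel":[-65,0,-90],"delta_rot":[0,0,0],"hand":0.15},{"travel":[-80,0,-90],"delta_rot":[0,0,0],"hand":0.15},{"travel":[-80,0,-90],"delta_rot":[0,0,0],"hand":0.15},{"travel":[-80,0,-90],"delta_rot":[0,0,0],"hand":0.15}]' >/dev/null;python3 -c "
from m import *
st();c=lane(4);cv2.imwrite('pics/crop3.png',cv2.resize(c['frame'][185:275,125:345],None,fx=3.6,fy=3.6,interpolation=cv2.INTER_CUBIC))"
```

```text
t 19.2 sl (-225.9, 1.4) z 17.0 gap 49.4 F -3.1 [0.2 3.2 5.2] yaw -85.29
t 20.2 sl (-304.7, -1.0) z 104.5 gap 25.2 F 0.5 [ 0.5 -0.4  0.2] yaw -85.24
```

View pics/crop3.png

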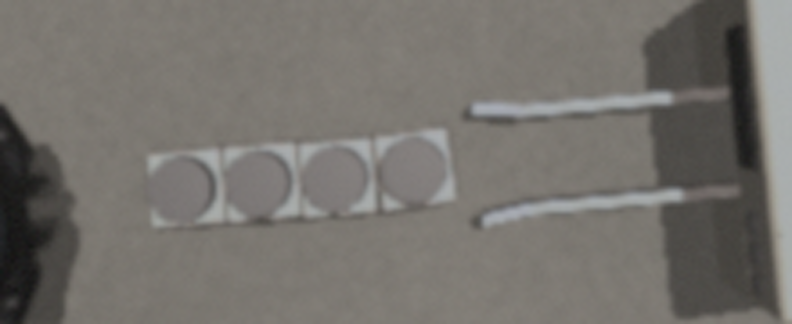

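The row is closed, with jar1 (crop 415,168) perhaps slightly turned. I'll measure it.

```bash
python3 -c "
from m import *
c=lane(5)
print('row',jar(c,160,252)); 
for a in ((230,252),(209,229),(188,208),(165,187)): print(jar(c,*a))
f=cv2.GaussianBlur(cv2.cvtColor(c['frame'],cv2.COLOR_BGR2GRAY),(0,0),.6).astype(float)
def sub(g,o):
    i=int(np.argmax(g[1:-1]))+1; a,b,d=g[i-1:i+2]; return o+i+.5+.5*(a-d)/(a-2*b+d)
for n,(u0,u1) in dict(j1=(233,249),j2=(212,227),j3=(191,206),j4=(170,185)).items():
    t=[(u,sub(np.diff(f[215:235,u]),215)) for u in range(u0,u1)]
    q=np.array([sl(x) for x in ray(c,t,58)]); k=np.polyfit(q[:,0],q[:,1],1); print(n,'top edge slope',round(k[0],3),'l',round(q[:,1].mean(),1),'sd',round(np.std(q[:,1]-np.polyval(k,q[:,0])),2))
t=[(sub(-np.diff(f[v,244:262]),244),v) for v in range(224,240)]
q=np.array([sl(x) for x in ray(c,t,58)]); print('front s',q[:,0].round(1), 'slope',np.polyfit(q[:,1],q[:,0],1))
"
```

```text
row ((-148.5, 1.6), np.float64(0.001), [202.7, 52.2])
((-72.6, 1.9), np.float64(0.043), [49.7, 51.1])
((-124.1, 1.0), np.float64(-0.089), [45.2, 49.6])
((-174.1, 1.9), np.float64(-0.089), [45.2, 51.9])
((-224.9, 2.9), np.float64(-0.013), [50.3, 48.4])
j1 top edge slope 0.031 l 25.9 sd 0.65
j2 top edge slope -0.024 l 24.5 sd 0.55
j3 top edge slope -0.022 l 26.2 sd 0.54
j4 top edge slope -0.042 l 26.8 sd 0.52
front s [-50.6 -50.4 -49.5 -49.  -48.8 -48.7 -48.5 -48.4 -48.2 -48.1 -47.9 -48.
 -48.4 -48.6 -48.8 -48.9] slope [-4.50170402e-02 -4.88469865e+01]
```

```bash
python3 -m pendant '[{"travel":[40,0,0],"delta_rot":[0,0,0],"hand":1},{"travel":[80,0,0],"delta_rot":[0,0,0],"hand":1},{"travel":[120,0,0],"delta_rot":[0,0,0],"hand":1},{"travel":[160,0,0],"delta_rot":[0,0,0],"hand":1},{"travel":[200,0,0],"delta_rot":[0,0,-2],"hand":1},{"travel":[232,-1,0],"delta_rot":[0,0,-3.2],"hand":1},{"travel":[232,-1,0],"delta_rot":[0,0,-3.2],"hand":1},{"travel":[232,-1,0],"delta_rot":[0,0,-3.2],"hand":1},{"travel":[232,-1,40],"delta_rot":[0,0,-3.2],"hand":1},{"travel":[232,-1,70],"delta_rot":[0,0,-3.2],"hand":1},{"travel":[232,-1,90],"delta_rot":[0,0,-3.2],"hand":1},{"travel":[232,-1,90],"delta_rot":[0,0,-3.2],"hand":1},{"travel":[232,-1,90],"delta_rot":[0,0,-3.2],"hand":1}]' >/dev/null; python3 -c "from m import *;st()"
python3 -m pendant '[{"travel":[0,0,0],"delta_rot":[0,0,0],"hand":0.5},{"travel":[0,0,0],"delta_rot":[0,0,0],"hand":0.5},{"travel":[0,0,0],"delta_rot":[0,0,0],"hand":0.5},{"travel":[0,0,0],"delta_rot":[0,0,0],"hand":0.5},{"travel":[0,0,0],"delta_rot":[0,0,0],"hand":0.5},{"travel":[0,0,0],"delta_rot":[0,0,0],"hand":0.5},{"travel":[1,0,0],"delta_rot":[0,0,1.5],"hand":0.5},{"travel":[1,0,0],"delta_rot":[0,0,3.2],"hand":0.5},{"travel":[1,0,0],"delta_rot":[0,0,3.2],"hand":0.5},{"travel":[-1,0,0],"delta_rot":[0,0,3.2],"hand":0.5},{"travel":[-3,0,0],"delta_rot":[0,0,3.2],"hand":0.5},{"travel":[-4,0,0],"delta_rot":[0,0,3.2],"hand":0.5},{"travel":[-4,0,0],"delta_rot":[0,0,3.2],"hand":0.5}]' >/dev/null; python3 -c "from m import *;st()"
python3 -m pendant '[{"travel":[0,0,0],"delta_rot":[0,0,0],"hand":1},{"travel":[0,0,0],"delta_rot":[0,0,0],"hand":1},{"travel":[0,0,0],"delta_rot":[0,0,0],"hand":1},{"travel":[0,0,0],"delta_rot":[0,0,0],"hand":1},{"travel":[0,0,0],"delta_rot":[0,0,0],"hand":1},{"travel":[0,0,-40],"delta_rot":[0,0,0],"hand":1},{"travel":[0,0,-80],"delta_rot":[0,0,0],"hand":1},{"travel":[-40,0,-90],"delta_rot":[0,0,0],"hand":0.15},{"travel":[-80,0,-90],"delta_rot":[0,0,0],"hand":0.15},{"travel":[-120,0,-90],"delta_rot":[0,0,0],"hand":0.15},{"travel":[-160,0,-90],"delta_rot":[0,0,0],"hand":0.15},{"travel":[-200,0,-90],"delta_rot":[0,0,0],"hand":0.15},{"travel":[-232,0,-90],"delta_rot":[0,0,0],"hand":0.15},{"travel":[-232,0,-90],"delta_rot":[0,0,0],"hand":0.15},{"travel":[-232,0,-90],"delta_rot":[0,0,0],"hand":0.15}]' >/dev/null;python3 -c "
from m import *
st();c=lane(5);print('row',jar(c,160,252),jar(c,230,252)); cv2.imwrite('pics/crop4.png',cv2.resize(c['frame'][185:275,125:345],None,fx=3.6,fy=3.6,interpolation=cv2.INTER_CUBIC))"
```

```text
t 21.73 sl (-73.0, 0.2) z 15.0 gap 85.5 F -0.1 [ 1.1  0.2 -0.1] yaw -82.05
t 22.82 sl (-76.0, 1.6) z 16.9 gap 49.7 F 3.6 [ 0.8 -3.6  6.1] yaw -85.26
t 24.07 sl (-310.0, -0.1) z 104.7 gap 12.8 F 1.3 [ 0.5 -1.2 -0.1] yaw -85.17
row ((-151.9, 1.7), np.float64(0.005), [202.9, 52.7]) ((-74.2, 3.1), np.float64(-0.023), [48.1, 50.8])
```

View pics/crop4.png

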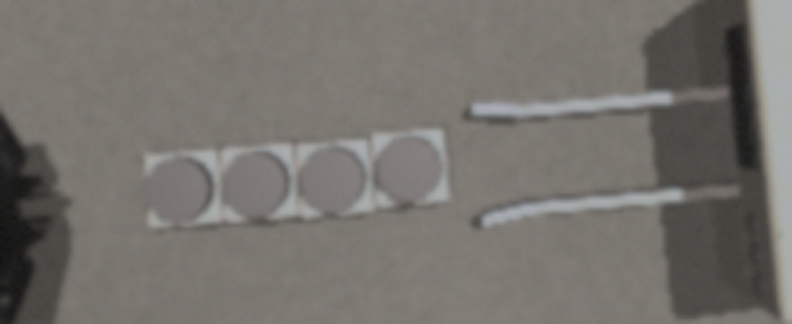

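The row is tight and straight, outside the lane, at l≈+1.7. Now I'll go down behind it and start the push.

```bash
python3 -m pendant '[{"travel":[-2,0,35],"delta_rot":[0,0,0],"hand":0.15},{"travel":[-2,0,65],"delta_rot":[0,0,0],"hand":0.15},{"travel":[-2,0,82],"delta_rot":[0,0,0],"hand":0.15},{"travel":[-2,0,90],"delta_rot":[0,0,0],"hand":0.15},{"travel":[-2,0,90],"delta_rot":[0,0,0],"hand":0.15},{"travel":[10,0,90],"delta_rot":[0,0,0],"hand":0.15},{"travel":[25,0,90],"delta_rot":[0,0,0],"hand":0.15},{"travel":[35,0,90],"delta_rot":[0,0,0],"hand":0.15},{"travel":[40,0,90],"delta_rot":[0,0,0],"hand":0.15},{"travel":[43,0,90],"delta_rot":[0,0,0],"hand":0.15},{"travel":[46,0,90],"delta_rot":[0,0,0],"hand":0.15},{"travel":[49,0,90],"delta_rot":[0,0,0],"hand":0.15},{"travel":[52,0,90],"delta_rot":[0,0,0],"hand":0.15},{"travel":[55,0,90],"delta_rot":[0,0,0],"hand":0.15},{"travel":[58,0,90],"delta_rot":[0,0,0],"hand":0.15},{"travel":[61,0,90],"delta_rot":[0,0,0],"hand":0.15},{"travel":[64,0,90],"delta_rot":[0,0,0],"hand":0.15}]' >/dev/null; python3 -c "
from m import *
st()"
python3 -m pendant '[{"travel":[4,0,0],"delta_rot":[0,0,0],"hand":0.15},{"travel":[8,0,0],"delta_rot":[0,0,0],"hand":0.15},{"travel":[12,0,0],"delta_rot":[0,0,0],"hand":0.15},{"travel":[16,0,0],"delta_rot":[0,0,0],"hand":0.15},{"travel":[20,0,0],"delta_rot":[0,0,0],"hand":0.15}]'>/dev/null;  python3 -c "
from m import *
st();c=lane(3);cv2.imwrite('pics/crop5.png',cv2.resize(c['frame'][185:275,125:345],None,fx=3.6,fy=3.6,interpolation=cv2.INTER_CUBIC))"
```

```text
t 25.73 sl (-244.4, 0.3) z 15.3 gap 12.9 F -3.0 [-0.5  2.9  1.6] yaw -85.31
t 26.15 sl (-224.0, 0.2) z 15.2 gap 12.5 F -3.3 [0.3 3.4 0.9] yaw -85.33
```

View pics/crop5.png

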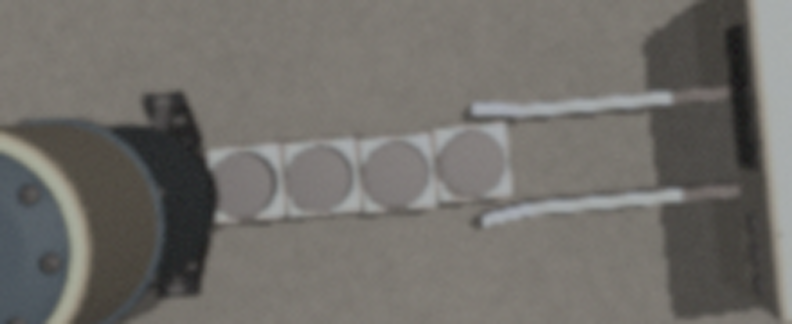

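The row is entering the flare straight, slightly toward the upper wall, with push about 3 N. I'll continue gently and stop if the push rises.

```bash
cat > chk.py <<'E'
import sys
from m import *
st();o=observe();sys.exit(float(o['force'][:2]@D)<-float(sys.argv[1]))
E
R() { :; }
python3 -m pendant '[{"travel":[4,0,0],"delta_rot":[0,0,0],"hand":0.15},{"travel":[8,0,0],"delta_rot":[0,0,0],"hand":0.15},{"travel":[12,0,0],"delta_rot":[0,0,0],"hand":0.15},{"travel":[16,0,0],"delta_rot":[0,0,0],"hand":0.15},{"travel":[20,0,0],"delta_rot":[0,0,0],"hand":0.15},{"travel":[24,0,0],"delta_rot":[0,0,0],"hand":0.15},{"travel":[28,0,0],"delta_rot":[0,0,0],"hand":0.15},{"travel":[32,0,0],"delta_rot":[0,0,0],"hand":0.15},{"travel":[36,0,0],"delta_rot":[0,0,0],"hand":0.15},{"travel":[40,0,0],"delta_rot":[0,0,0],"hand":0.15}]'>/dev/null; python3 chk.py 9 && python3 -m pendant '[{"travel":[4,0,0],"delta_rot":[0,0,0],"hand":0.15},{"travel":[8,0,0],"delta_rot":[0,0,0],"hand":0.15},{"travel":[12,0,0],"delta_rot":[0,0,0],"hand":0.15},{"travel":[16,0,0],"delta_rot":[0,0,0],"hand":0.15},{"travel":[20,0,0],"delta_rot":[0,0,0],"hand":0.15},{"travel":[24,0,0],"delta_rot":[0,0,0],"hand":0.15},{"travel":[28,0,0],"delta_rot":[0,0,0],"hand":0.15},{"travel":[32,0,0],"delta_rot":[0,0,0],"hand":0.15},{"travel":[36,0,0],"delta_rot":[0,0,0],"hand":0.15},{"travel":[40,0,0],"delta_rot":[0,0,0],"hand":0.15}]'>/dev/null && python3 chk.py 9; python3 -c "
from m import *
c=lane(3);cv2.imwrite('pics/crop6.png',cv2.resize(c['frame'][185:275,125:345],None,fx=3.6,fy=3.6,interpolation=cv2.INTER_CUBIC))"
```

```text
t 27.13 sl (-184.0, 0.2) z 15.3 gap 12.6 F -2.0 [-0.3  2.  -0.6] yaw -85.32
t 27.97 sl (-144.1, 0.2) z 15.3 gap 13.2 F -2.3 [ 0.5  2.4 -1.1] yaw -85.32
```

View pics/crop6.png

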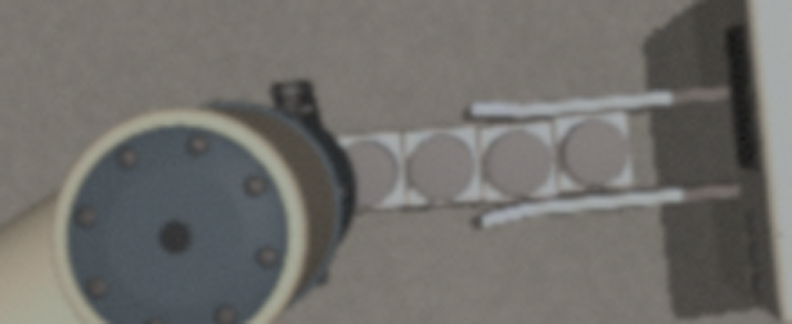

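```bash
python3 -m pendant '[{"travel":[4,0,0],"delta_rot":[0,0,0],"hand":0.15},{"travel":[8,0,0],"delta_rot":[0,0,0],"hand":0.15},{"travel":[12,0,0],"delta_rot":[0,0,0],"hand":0.15},{"travel":[16,0,0],"delta_rot":[0,0,0],"hand":0.15},{"travel":[20,0,0],"delta_rot":[0,0,0],"hand":0.15},{"travel":[24,0,0],"delta_rot":[0,0,0],"hand":0.15},{"travel":[28,0,0],"delta_rot":[0,0,0],"hand":0.15},{"travel":[32,0,0],"delta_rot":[0,0,0],"hand":0.15},{"travel":[36,0,0],"delta_rot":[0,0,0],"hand":0.15},{"travel":[40,0,0],"delta_rot":[0,0,0],"hand":0.15}]'>/dev/null; python3 chk.py 9 && python3 -m pendant '[{"travel":[4,0,0],"delta_rot":[0,0,0],"hand":0.15},{"travel":[8,0,0],"delta_rot":[0,0,0],"hand":0.15},{"travel":[12,0,0],"delta_rot":[0,0,0],"hand":0.15},{"travel":[16,0,0],"delta_rot":[0,0,0],"hand":0.15},{"travel":[20,0,0],"delta_rot":[0,0,0],"hand":0.15},{"travel":[24,0,0],"delta_rot":[0,0,0],"hand":0.15},{"travel":[28,0,0],"delta_rot":[0,0,0],"hand":0.15},{"travel":[32,0,0],"delta_rot":[0,0,0],"hand":0.15},{"travel":[36,0,0],"delta_rot":[0,0,0],"hand":0.15},{"travel":[40,0,0],"delta_rot":[0,0,0],"hand":0.15}]'>/dev/null && python3 chk.py 9 && python3 -m pendant '[{"travel":[4,0,0],"delta_rot":[0,0,0],"hand":0.15},{"travel":[8,0,0],"delta_rot":[0,0,0],"hand":0.15},{"travel":[12,0,0],"delta_rot":[0,0,0],"hand":0.15},{"travel":[16,0,0],"delta_rot":[0,0,0],"hand":0.15},{"travel":[20,0,0],"delta_rot":[0,0,0],"hand":0.15},{"travel":[24,0,0],"delta_rot":[0,0,0],"hand":0.15},{"travel":[28,0,0],"delta_rot":[0,0,0],"hand":0.15},{"travel":[32,0,0],"delta_rot":[0,0,0],"hand":0.15},{"travel":[36,0,0],"delta_rot":[0,0,0],"hand":0.15},{"travel":[40,0,0],"delta_rot":[0,0,0],"hand":0.15}]'>/dev/null && python3 chk.py 9
```

```text
t 28.95 sl (-104.1, 0.2) z 15.3 gap 12.9 F -2.1 [ 0.4  2.2 -0.4] yaw -85.32
t 29.78 sl (-64.1, 0.2) z 15.3 gap 12.9 F -2.7 [-0.3  2.7  0.6] yaw -85.32
t 30.62 sl (-24.1, 0.2) z 15.2 gap 12.7 F -2.8 [ 0.1  2.8 -0.3] yaw -85.32
```

```bash
python3 -m pendant '[{"travel":[3,0,0],"delta_rot":[0,0,0],"hand":0.15},{"travel":[6,0,0],"delta_rot":[0,0,0],"hand":0.15},{"travel":[9,0,0],"delta_rot":[0,0,0],"hand":0.15},{"travel":[12,0,0],"delta_rot":[0,0,0],"hand":0.15},{"travel":[14,0,0],"delta_rot":[0,0,0],"hand":0.15},{"travel":[16,0,0],"delta_rot":[0,0,0],"hand":0.15}]'>/dev/null; python3 chk.py 6 && 
python3 -m pendant '[{"travel":[1,0,0],"delta_rot":[0,0,0],"hand":0.15},{"travel":[2,0,0],"delta_rot":[0,0,0],"hand":0.15}]'>/dev/null && python3 chk.py 6 &&
python3 -m pendant '[{"travel":[1,0,0],"delta_rot":[0,0,0],"hand":0.15},{"travel":[2,0,0],"delta_rot":[0,0,0],"hand":0.15}]'>/dev/null && python3 chk.py 6 &&
python3 -m pendant '[{"travel":[1,0,0],"delta_rot":[0,0,0],"hand":0.15},{"travel":[2,0,0],"delta_rot":[0,0,0],"hand":0.15}]'>/dev/null && python3 chk.py 6 &&
python3 -m pendant '[{"travel":[1,0,0],"delta_rot":[0,0,0],"hand":0.15},{"travel":[2,0,0],"delta_rot":[0,0,0],"hand":0.15}]'>/dev/null && python3 chk.py 6 &&
python3 -m pendant '[{"travel":[1,0,0],"delta_rot":[0,0,0],"hand":0.15},{"travel":[2,0,0],"delta_rot":[0,0,0],"hand":0.15}]'>/dev/null && python3 chk.py 6 &&
python3 -m pendant '[{"travel":[1,0,0],"delta_rot":[0,0,0],"hand":0.15},{"travel":[2,0,0],"delta_rot":[0,0,0],"hand":0.15}]'>/dev/null && python3 chk.py 6 &&
python3 -m pendant '[{"travel":[1,0,0],"delta_rot":[0,0,0],"hand":0.15},{"travel":[2,0,0],"delta_rot":[0,0,0],"hand":0.15}]'>/dev/null && python3 chk.py 6 &&
python3 -m pendant '[{"travel":[1,0,0],"delta_rot":[0,0,0],"hand":0.15},{"travel":[2,0,0],"delta_rot":[0,0,0],"hand":0.15}]'>/dev/null && python3 chk.py 6 &&
python3 -m pendant '[{"travel":[1,0,0],"delta_rot":[0,0,0],"hand":0.15},{"travel":[2,0,0],"delta_rot":[0,0,0],"hand":0.15}]'>/dev/null && python3 chk.py 6 &&
python3 -m pendant '[{"travel":[1,0,0],"delta_rot":[0,0,0],"hand":0.15},{"travel":[2,0,0],"delta_rot":[0,0,0],"hand":0.15}]'>/dev/null && python3 chk.py 6 &&
python3 -m pendant '[{"travel":[1,0,0],"delta_rot":[0,0,0],"hand":0.15},{"travel":[2,0,0],"delta_rot":[0,0,0],"hand":0.15}]'>/dev/null && python3 chk.py 6 &&
python3 -m pendant '[{"travel":[1,0,0],"delta_rot":[0,0,0],"hand":0.15},{"travel":[2,0,0],"delta_rot":[0,0,0],"hand":0.15}]'>/dev/null && python3 chk.py 6
```

```text
t 31.12 sl (-8.2, 0.2) z 15.3 gap 13.1 F -2.7 [-0.8  2.6 -0.7] yaw -85.33
t 31.28 sl (-6.4, 0.2) z 15.3 gap 12.8 F -2.5 [-0.2  2.5 -0.1] yaw -85.33
t 31.45 sl (-4.5, 0.2) z 15.3 gap 12.9 F -2.7 [-0.5  2.7 -0.5] yaw -85.32
t 31.62 sl (-2.4, 0.2) z 15.3 gap 12.9 F -2.3 [ 0.   2.3 -0.6] yaw -85.31
t 31.78 sl (-0.4, 0.2) z 15.3 gap 12.8 F -3.0 [-0.6  3.  -1.1] yaw -85.32
t 31.95 sl (1.6, 0.2) z 15.3 gap 12.7 F -2.9 [-0.6  2.9 -0.7] yaw -85.32
t 32.12 sl (3.6, 0.2) z 15.3 gap 12.4 F -2.3 [-0.2  2.3 -0.3] yaw -85.32
t 32.28 sl (5.6, 0.2) z 15.3 gap 12.8 F -2.0 [-0.8  2.  -0.8] yaw -85.32
t 32.45 sl (7.6, 0.2) z 15.3 gap 12.8 F -5.4 [-0.1  5.4 -1.2] yaw -85.33
t 32.62 sl (8.4, 0.3) z 15.2 gap 12.9 F -10.3 [-0.6 10.3  1. ] yaw -85.36
```

Contact: the push rose from about 2.5 N to 10 N at s≈7–8. I'll press on in 1 mm steps.

```bash
python3 -m pendant '[{"travel":[0.5,0,0],"delta_rot":[0,0,0],"hand":0.15},{"travel":[1,0,0],"delta_rot":[0,0,0],"hand":0.15}]'>/dev/null && python3 chk.py 30 &&
python3 -m pendant '[{"travel":[0.5,0,0],"delta_rot":[0,0,0],"hand":0.15},{"travel":[1,0,0],"delta_rot":[0,0,0],"hand":0.15}]'>/dev/null && python3 chk.py 30 &&
python3 -m pendant '[{"travel":[0.5,0,0],"delta_rot":[0,0,0],"hand":0.15},{"travel":[1,0,0],"delta_rot":[0,0,0],"hand":0.15}]'>/dev/null && python3 chk.py 30 &&
python3 -m pendant '[{"travel":[0.5,0,0],"delta_rot":[0,0,0],"hand":0.15},{"travel":[1,0,0],"delta_rot":[0,0,0],"hand":0.15}]'>/dev/null && python3 chk.py 30
```

```text
t 32.78 sl (9.2, 0.4) z 15.2 gap 12.5 F -9.6 [-2.3  9.5  0.6] yaw -85.35
t 32.95 sl (10.1, 0.3) z 15.2 gap 12.8 F -9.6 [-1.6  9.5  0.3] yaw -85.34
t 33.12 sl (11.2, 0.3) z 15.2 gap 12.8 F -8.7 [-1.5  8.6  0.1] yaw -85.34
t 33.28 sl (12.1, 0.4) z 15.2 gap 12.8 F -9.4 [-1.   9.3  1.3] yaw -85.34
```

```bash
python3 -m pendant '[{"travel":[0.5,0,0],"delta_rot":[0,0,0],"hand":0.15},{"travel":[1,0,0],"delta_rot":[0,0,0],"hand":0.15},{"travel":[1,0,0],"delta_rot":[0,0,0],"hand":0.15},{"travel":[1,0,0],"delta_rot":[0,0,0],"hand":0.15}]'>/dev/null && python3 chk.py 30;
python3 -m pendant '[{"travel":[-1,0,0],"delta_rot":[0,0,0],"hand":0.15},{"travel":[-3,0,0],"delta_rot":[0,0,0],"hand":0.15},{"travel":[-8,0,0],"delta_rot":[0,0,0],"hand":0.15},{"travel":[-20,0,0],"delta_rot":[0,0,0],"hand":0.15},{"travel":[-45,0,0],"delta_rot":[0,0,0],"hand":0.15},{"travel":[-80,0,0],"delta_rot":[0,0,0],"hand":0.15},{"travel":[-110,0,-10],"delta_rot":[0,0,0],"hand":0.15},{"travel":[-140,0,-40],"delta_rot":[0,0,0],"hand":0.15},{"travel":[-170,0,-80],"delta_rot":[0,0,0],"hand":0.15},{"travel":[-190,0,-100],"delta_rot":[0,0,0],"hand":0.15},{"travel":[-190,0,-100],"delta_rot":[0,0,0],"hand":0.15},{"travel":[-190,0,-100],"delta_rot":[0,0,0],"hand":0.15}]'>/dev/null; python3 -c "
from m import *
st();c=lane(3);a=c['frame'][185:275,190:345];b=capture('side')['frame'][110:330,200:440]
a=cv2.resize(a,(480,279),interpolation=cv2.INTER_CUBIC);b=cv2.resize(b,(305,279),interpolation=cv2.INTER_CUBIC)
cv2.imwrite('pics/end.png',np.hstack([a,b]))"
```

```text
t 33.62 sl (13.2, 0.3) z 15.2 gap 12.6 F -9.4 [-1.   9.4  0.3] yaw -85.34
t 34.62 sl (-177.7, 1.0) z 117.0 gap 12.6 F 0.1 [-1.1 -0.1 -1.1] yaw -85.17
```

View pics/end.png

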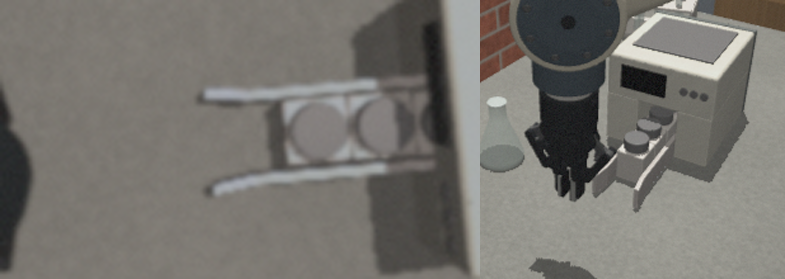

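The last picture shows the jars upright and tight in the lane, with the rear jar at about (318,132) just inside the mouth. The flask is undisturbed and the gripper is clear.

```bash
python3 -c "
from station import *
print(finish_job())"
```

```text
the job is handed in; nothing more can be done
None
```

I handed the job in at about 35 s on the robot's clock: all four jars are in the lane, upright and tight together as far as the cameras show, with the follower pressed in by an estimated 5–6 mm and the glassware left alone.

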